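Turn the grooved work plate over onto its locating pins and lock it

ROBOT

A 6-joint arm with a two-finger parallel gripper is mounted at the origin on the work surface; the furniture and walls round the work are solid. World frame = base frame: x ahead of the robot, y to its left, z up, the work surface at z = 0. Lengths are in m, angles in rad, forces in N, time in s.
With the tool pointing down it reaches from about 0.4 to 0.825 m from the base axis. Payload 7 kg.
Tool frame: the origin (TCP) lies at the very end of the fingers, on their centre line; the grasp point (between the pads) lies 19 mm behind it; z points along the fingers, y is the line along which they close (so a half turn about z gives the same grasp; the last joint's range is limited). The gripper opens to 88 mm and grips with 3 to 60 N. Pads are 19 mm wide; open, the fingers measure 130 mm over their backs; the gripper's body (78 mm by 193 mm) begins 47 mm behind the grasp point.
Start: joints at [-0.814, 0.359, 0.012, 0, -1.224, -0.288], TCP at [0.305, -0.602, 0.227] pointing down, gripper open.
Joint ranges: [-3.07, 3.07], [-1.43, 2.12], [-1.02, 1.25], [-3.03, 1.67], [-3.05, -0], [-3.03, 3.03]. Speed limits (rad/s): [2.39, 2.39, 3.01, 3.14, 3.14, 3.14].

INTERFACE

Orientations are given as [roll, pitch, yaw] about the fixed x, y, z axes, in that order (R = Rz(yaw) Ry(pitch) Rx(roll)).
In Python, from station import arm gives the robot as it stands. The module is installed in compiled form; this text tells all that it offers.
- The arm moves only by the shell command python3 -m crank 'ROWS' [FORCE]. ROWS is JSON, a list of rows, each an object of numbers: "dx", "dy", "dz": the shift along the world's x, y, z in m; "twist": the turn about the world's z in degrees; "grip": the opening, from -1 (shut) to 1 (fully open). A call has exactly 5 rows; each row is the pose to reach, as a shift and turn from the pose commanded when the call began; what a row does not reach only later rows make up. A row lasts 1/12 s, in which the tool goes at most 41.7 mm and 7.16 degrees, less where a joint would pass 70% of its speed; a pose out of reach is approached as far as the arm can. A call with a gripper value outside its range is refused whole. The fingers move at their own pace and stop on an object; FORCE is the grip in N (left out, the last holds). Time passes only in rows, so rows that repeat a pose let the fingers close, or fill a call up. It gives the time, the measured TCP pose, the force, the opening and the grip force at its end, in the units of the state.
- arm.get_state(): the state, without advancing time (a new reading comes with each control period).
- arm.grab_frame(name): name is "scene" or "top"; returns the picture (400x640x3 uint8, red, green, blue); there is no depth.
- arm.get_calibration(name): a dict with "fx", "fy", "cx", "cy" (pixels), "k1" (the pictures are not rectified: a ray, as slopes to the right and down, at radius r is drawn at 1 + k1 r^2 times it, then the intrinsics apply), "cam_to_world" (4x4, takes a point from camera to world coordinates). Camera axes: x right, y down, z forward; pixel columns grow to the right and rows downward; lengths in m; the calibration is good to about 2 mm. A picture is of the moment at which its call begins. get_calibration takes no time and is no camera call.
- arm.job_done(): hands the job in; it is judged then, once.
The state is a dict: "t": time; "q": joint angles; "qd": joint speeds; "joint_efforts": joint torques, N m; "eef_pos": TCP position; "ee_rot": TCP orientation; "force": force on the tool from outside, world axes, zero at the start; "moment": the same for the moment, N m; "width": finger opening in m; "gripper_force": force on a finger pad.
Only numpy, scipy, OpenCV 4.12 (cv2) and the standard library are available. Lean on these libraries where they do the work, as an engineer would, in place of code of your own. Each camera call takes 0.05 s, during which the arm holds its last target. There are 200 camera calls.

TASK

The jig's reversible plywood plate has been stood up against the two rest dowels at the back of its base. Turn it over like a page onto the base so that its grooved face is up and its lower edge stays at the back fence, work it down over the two locating pins until it lies flush on the board, then swing the wooden turn-button fully across its edge to lock it. Leave the cork block, the tape measure and the chisel where they lie.

Things in the scene. Friction and masses are not known exactly. Their poses are not given: they have to be found in the camera images.
- base: Fixed plywood base board of the jig, 151 x 200 mm, 18 mm thick, on the bench. Origin on the bench below the middle of the back fence's front face. x points back (from the open bed to the fence and dowels), y left along the fence, z up. The board spans x -115 to +36, y -115 to +85 mm.
- fence (a point): Middle of the upper front edge of the back fence: a fixed strip 150 mm long (base y -75 to 75), 14 mm deep (base x 0 to 14), 12 mm high above the board.
- rest_left (a point): Top of the left of two fixed upright rest dowels behind the fence, 12 mm thick, round top, 52 mm high above the board (70 above the bench); at base x 21, y 48 mm.
- rest_right (a point): Top of the right rest dowel, the same; at base x 21, y -48 mm.
- pin_right (a point): Tip of the right locating pin: fixed steel pin 12 mm thick, 6 mm high above the board, its upper 3 mm tapered to 6 mm; at base x -32.7, y -45 mm. The pins are unequally placed: the plate fits only one way up and one way round.
- pin_left (a point): Tip of the left locating pin, the same; at base x -32.7, y +30 mm.
- plate: Loose plywood plate, 90 (its x) x 140 (its y) x 12 mm (its z), 0.14 to 0.28 kg. Origin: centre of its plain face; z points out of the other, grooved face, which has three strips along y with an 8 and a 24 mm wide channel between. Starts standing on the board on its +x edge, 8 mm before the fence and up to 10 mm off along y, leaning back 26 degrees on the dowels, plain face to the front.
- top_edge (a point): Middle of the plate edge that is uppermost at the start (its -x edge), on the grooved face; then about 99 mm above the bench and 31 mm behind the fence's front face. Pushed forward here from behind, the plate tips past upright and falls on the bed plain face down, in general short of the fence, resting tilted on the pin tips.
- hole_right (a point): Mouth, on the plain face, of a 15 mm through hole in the plate's wide channel, at plate x +13, y -45 mm; goes over the right pin. Sliding the fallen plate by its edges (front edge back to the fence, ends sideways) brings holes over pins; then it drops 6 mm.
- hole_left (a point): The same for the left pin, at plate x +13, y +30 mm.
- seat (a point): Point on the top of the board (18 mm above the bench) where the plate's origin lies when it is seated, at base x -45.7, y 0; the plate's axes are then parallel to the base's and its back edge is about 1 mm from the fence. Axes as the base.
- pivot (a point): Turning axis of the wooden turn-button at the underside of its bar, 32 mm above the bench; base x -55, y -98 mm. A fixed round boss 20 mm across carries it. The bar, 16 mm wide, 9 high, reaches 46 mm from the axis (12 mm the other way); its underside is 2 mm above the top of the seated plate.
- turn_button (a joint): Turn-button angle: 0 open, bar along base -x beside the plate; 1.57 locked, bar along base +y over the right end of the plate (clockwise seen from above); stop at 1.6. Starts at 0 to 0.3. About 1 N at the peg moves it; it stays where left. If the plate is not down on the board the bar runs against it.
- button_peg (a point): Upright wooden peg on the turn-button's bar, 12 mm thick, standing 23 mm above the bar, its top 64 mm above the bench; 38 mm from the turning axis. The point is 52 mm above the bench, inside the peg. Push it sideways to swing the button.
- cork_block: Bystander: cork sanding block 36 x 60 x 26 mm on the bench left of the base. Origin at the centre of its underside.
- tape_measure: Bystander: yellow pocket tape measure 35 x 72 x 62 mm standing on the bench left of the base. Origin at the centre of its underside.
- chisel: Bystander: chisel with a dark handle, 226 mm long, 29 mm wide, 25 mm high, lying on the bench right of the base. Origin under its middle.
Not all that is in view belongs to the job. Leave any purple look-alike of the cork_block alone.

How it is judged:
By the outcome, as a careful person would: the job done as asked, in the order asked, and still so for the second after the job is handed in, with the robot touching nothing.
It also fails if it takes over 61 s, if anything falls off the work surface, if the arm or the gripper's body presses on something with over 40 N, if the wrist force passes 120 N, or if a joint passes its speed limit or range.

## Working session

There is one attempt and no reset: what is moved stays moved. The work goes in short steps, Python scripts to look and compute and a shell command to move; the robot and the scene stay as the last step left them, time stands still between calls to the robot, and variables do not carry over. Pictures are saved under pics/ and viewed, at most 10 in all, crops included, and the job is handed in when it is done.

```bash
mkdir -p pics; python3 - <<'E'
from station import arm
import cv2,numpy as np
for n in("scene","top"):
    f=arm.grab_frame(n); cv2.imwrite(f"pics/{n}0.png",f[:,:,::-1])
    c=arm.get_calibration(n); print(n,c)
s=arm.get_state();print(s)
E
```

```text
scene {'fx': 402.73520712152094, 'fy': 402.73520712152094, 'cx': 321.6066584419681, 'cy': 204.2959333789478, 'k1': 0.00029219751908582126, 'cam_to_world': array([[ 0.74763163, -0.44520952,  0.49278335,  0.088627  ],
       [-0.66397996, -0.51598584,  0.54119241, -0.5011225 ],
       [ 0.01332521, -0.73181083, -0.68137753,  0.68384281],
       [ 0.        ,  0.        ,  0.        ,  1.        ]])}
top {'fx': 513.8852244457374, 'fy': 513.8852244457374, 'cx': 316.88312758582157, 'cy': 199.29583324463832, 'k1': -0.06679395263525603, 'cam_to_world': array([[-0.01044285, -0.9896463 ,  0.14314729,  0.3687794 ],
       [-0.99987076,  0.01208449,  0.01060354, -0.02340029],
       [-0.01222361, -0.14301805, -0.98964459,  1.05735731],
       [ 0.        ,  0.        ,  0.        ,  1.        ]])}
{'t': 0.1, 'q': array([-8.13890163e-01,  3.59318319e-01,  1.11443170e-02, -3.45449893e-04,
       -1.22406173e+00, -2.88064486e-01]), 'qd': array([ 0.00020511, -0.00099053,  0.00296885,  0.00111392, -0.00094954,
        0.00069648]), 'joint_efforts': array([-4.76956266e-04, -5.84165311e+01,  2.93751258e+01,  7.01552153e+00,
        1.01535057e-02, -4.69321947e-05]), 'eef_pos': array([ 0.30477215, -0.60179146,  0.22570505]), 'ee_rot': array([ 3.14012029e+00, -9.75929977e-05, -2.67286853e+00]), 'force': array([ 0.04918041, -0.0756497 , -0.16336815]), 'moment': array([-0.0537361 ,  0.00854466, -0.04103465]), 'gripper_force': 0.0, 'width': 0.08740937350731709}
```

View pics/scene0.png

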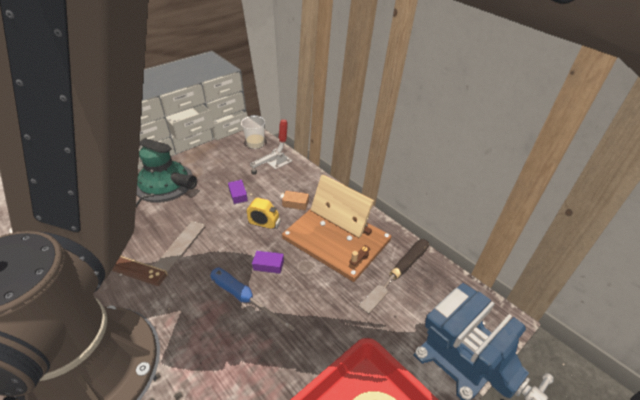

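View pics/top0.png

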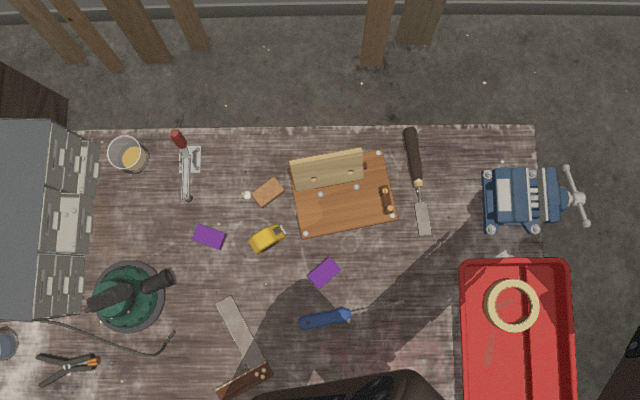

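The jig board is at about (343,195) in the top view and (335,235) in the scene view. The plate leans at the back, the button is at the right (388,200), the cork block at (267,192), the tape at (267,238) and the chisel at (417,180). I'll enlarge both views to get accurate points.

```bash
python3 - <<'E'
import cv2,numpy as np
a=cv2.imread('pics/top0.png')[140:245,280:405]; b=cv2.imread('pics/scene0.png')[170:280,275:400]
a=cv2.resize(a,None,fx=4.6,fy=4.6,interpolation=cv2.INTER_CUBIC)
cv2.imwrite('pics/z0.png',a)
b=cv2.resize(b,None,fx=4.6,fy=4.6,interpolation=cv2.INTER_CUBIC);cv2.imwrite('pics/z1.png',b)
E
```

```text
(no output)
```

View pics/z0.png

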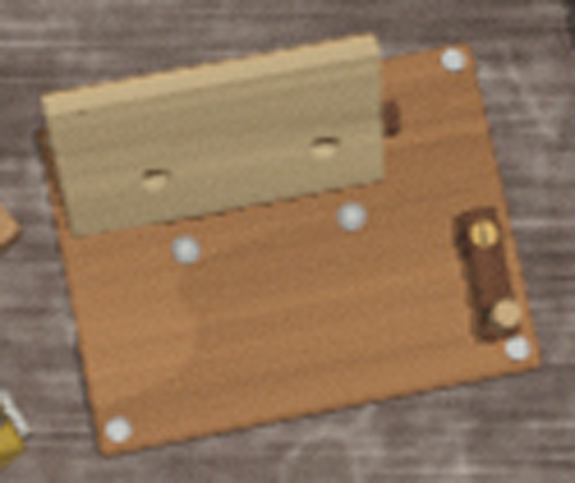

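View pics/z1.png

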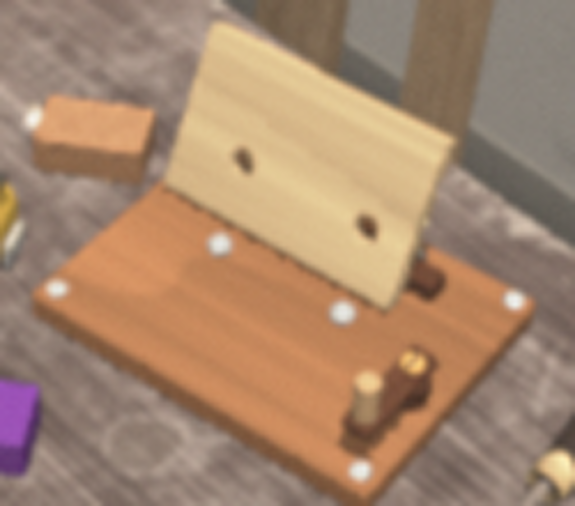

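The zooms show the following, in zoom pixels. Top view: pins at (186,250) and (351,216), board corners at (470,45), (540,365) and (103,455), peg top at (507,313). Scene view: pins at (219,244) and (342,312), peg top at (369,383).

```bash
cat > h.py <<'E'
from station import arm
import numpy as np, cv2
def ray(n,u,v):
    c=arm.get_calibration(n);T=np.array(c["cam_to_world"])
    d=np.array([(u-c["cx"])/c["fx"],(v-c["cy"])/c["fy"]]);p=d.copy()
    for _ in range(20): p=d/(1+c["k1"]*(p@p))
    return T[:3,3],T[:3,:3]@np.array([p[0],p[1],1])
def on(n,u,v,z):
    o,d=ray(n,u,v);return o+d*(z-o[2])/d[2]
def proj(n,P):
    c=arm.get_calibration(n);T=np.array(c["cam_to_world"])
    p=T[:3,:3].T@(np.asarray(P)-T[:3,3]);p=p[:2]/p[2];p=p*(1+c["k1"]*(p@p))
    return c["fx"]*p[0]+c["cx"],c["fy"]*p[1]+c["cy"]
def zt(x,y):return (x+.5)/4.6-.5+280,(y+.5)/4.6-.5+140
def zs(x,y):return (x+.5)/4.6-.5+275,(y+.5)/4.6-.5+170
E
python3 - <<'E'
from h import *
np.set_printoptions(precision=4,suppress=True)
B=[];W=[]
for n,(x,y),b in [("top",(186,250),(-32.7,30,24)),("top",(351,216),(-32.7,-45,24)),("top",(470,45),(36,-115,18)),("top",(540,365),(-115,-115,18)),("top",(103,455),(-115,85,18)),
 ("scene",(219,244),(-32.7,30,24)),("scene",(342,312),(-32.7,-45,24)),("scene",(533,303),(36,-115,18)),("scene",(368,490),(-115,-115,18)),("scene",(35,293),(-115,85,18))]:
    u=(zt if n=="top" else zs)(x,y); B.append(np.array(b[:2])/1e3); W.append(on(n,*u,b[2]/1e3)[:2])
B=np.array(B);W=np.array(W)
for s in (slice(0,5),slice(5,10),slice(0,10)):
    b,w=B[s],W[s];bc=b-b.mean(0);wc=w-w.mean(0)
    th=np.arctan2((bc[:,0]*wc[:,1]-bc[:,1]*wc[:,0]).sum(),(bc*wc).sum())
    R=np.array([[np.cos(th),-np.sin(th)],[np.sin(th),np.cos(th)]]);t=w.mean(0)-R@b.mean(0)
    print(np.degrees(th),t,((w-(b@R.T+t))*1e3).round(1).tolist())
def tb(p):return (R.T@(p[:2]-t)*1e3).round(1)
print("peg",tb(on("top",*zt(507,313),.064)),tb(on("scene",*zs(369,383),.064)))
print("pivot",tb(on("top",*zt(484,233),.043)),tb(on("scene",*zs(413,362),.043)))
print("plate low",tb(on("top",*zt(75,235),.018)),tb(on("top",*zt(383,180),.018)),tb(on("scene",*zs(165,185),.018)),tb(on("scene",*zs(388,308),.018)))
print("plate top",tb(on("top",*zt(375,35),.099)),tb(on("top",*zt(42,97),.099)))
np.savez('base.npz',R=R,t=t)
E
```

```text
10.708678369630057 [ 0.5672 -0.0419] [[-0.3, -0.4], [0.1, 0.0], [-1.9, 0.3], [1.2, 1.6], [0.9, -1.6]]
10.993831906088147 [ 0.5655 -0.0456] [[-1.7, -1.8], [-1.7, -1.0], [-3.6, 1.3], [3.9, 3.4], [3.2, -1.9]]
10.849897861532941 [ 0.5663 -0.0437] [[0.6, 1.5], [0.8, 1.9], [-1.3, 2.0], [1.7, 3.7], [1.9, 0.6], [-2.7, -3.7], [-2.5, -2.9], [-4.2, -0.4], [3.4, 1.4], [2.2, -4.1]]
peg [-91.6 -95.4] [-94.2 -99.3]
pivot [-53.3 -96.5] [-55.9 -99.3]
plate low [-14.4  78.4] [-17.5 -61.3] [-14.6  78.5] [-14.9 -60.7]
plate top [ 29.6 -61.8] [31.6 79. ]
```

```bash
python3 -m crank '[{"dx":0.08,"dy":0.1445,"twist":-16,"grip":-1},{"dx":0.08,"dy":0.1445,"twist":-16,"grip":-1},{"dx":0.08,"dy":0.1445,"twist":-16,"grip":-1},{"dx":0.08,"dy":0.1445,"twist":-16,"grip":-1},{"dx":0.08,"dy":0.1445,"twist":-16,"grip":-1}]' 20
python3 -m crank '[{"dx":0.08,"dy":0.1445,"grip":-1},{"dx":0.08,"dy":0.1445,"grip":-1},{"dx":0.08,"dy":0.1445,"grip":-1},{"dx":0.08,"dy":0.1445,"grip":-1},{"dx":0.08,"dy":0.1445,"grip":-1}]'
python3 -m crank '[{"dx":0.08,"dy":0.1445,"grip":-1},{"dx":0.08,"dy":0.1445,"grip":-1},{"dx":0.08,"dy":0.1445,"grip":-1},{"dx":0.08,"dy":0.1445,"grip":-1},{"dx":0.08,"dy":0.1445,"grip":-1}]'
python3 -m crank '[{"dx":0.08,"dy":0.1445,"grip":-1},{"dx":0.08,"dy":0.1445,"grip":-1},{"dx":0.08,"dy":0.1445,"grip":-1},{"dx":0.08,"dy":0.1445,"grip":-1},{"dx":0.08,"dy":0.1445,"grip":-1}]'
```

```text
invalid input at $[0]: expected keys dx, dy, dz, twist, grip
invalid input at $[0]: expected keys dx, dy, dz, twist, grip
invalid input at $[0]: expected keys dx, dy, dz, twist, grip
invalid input at $[0]: expected keys dx, dy, dz, twist, grip
```

```bash
python3 -m crank '[{"dx":0.08,"dy":0.1445,"dz":0,"twist":-16,"grip":-1},{"dx":0.08,"dy":0.1445,"dz":0,"twist":-16,"grip":-1},{"dx":0.08,"dy":0.1445,"dz":0,"twist":-16,"grip":-1},{"dx":0.08,"dy":0.1445,"dz":0,"twist":-16,"grip":-1},{"dx":0.08,"dy":0.1445,"dz":0,"twist":-16,"grip":-1}]' 20
python3 -m crank '[{"dx":0.08,"dy":0.1445,"dz":0,"twist":0,"grip":-1},{"dx":0.08,"dy":0.1445,"dz":0,"twist":0,"grip":-1},{"dx":0.08,"dy":0.1445,"dz":0,"twist":0,"grip":-1},{"dx":0.08,"dy":0.1445,"dz":0,"twist":0,"grip":-1},{"dx":0.08,"dy":0.1445,"dz":0,"twist":0,"grip":-1}]'
python3 -m crank '[{"dx":0.08,"dy":0.1445,"dz":0,"twist":0,"grip":-1},{"dx":0.08,"dy":0.1445,"dz":0,"twist":0,"grip":-1},{"dx":0.08,"dy":0.1445,"dz":0,"twist":0,"grip":-1},{"dx":0.08,"dy":0.1445,"dz":0,"twist":0,"grip":-1},{"dx":0.08,"dy":0.1445,"dz":0,"twist":0,"grip":-1}]'
python3 -m crank '[{"dx":0.08,"dy":0.1445,"dz":0,"twist":0,"grip":-1},{"dx":0.08,"dy":0.1445,"dz":0,"twist":0,"grip":-1},{"dx":0.08,"dy":0.1445,"dz":0,"twist":0,"grip":-1},{"dx":0.08,"dy":0.1445,"dz":0,"twist":0,"grip":-1},{"dx":0.08,"dy":0.1445,"dz":0,"twist":0,"grip":-1}]'
```

```text
t: 0.52
eef_pos: [0.3874, -0.4528, 0.2266]
ee_rot: [3.141, 0.001, -2.949]
force: [-1.7, -0.6, -0.3]
width: 0.0597
gripper_force: 0.0
t: 0.93
eef_pos: [0.4675, -0.3084, 0.2265]
ee_rot: [3.141, 0.001, -2.948]
force: [-0.8, -0.7, 0.6]
width: 0.0269
gripper_force: 0.0
t: 1.35
eef_pos: [0.5477, -0.1639, 0.2262]
ee_rot: [3.141, 0.001, -2.948]
force: [-0.2, -1.2, -0.1]
width: 0.0009
gripper_force: 0.0
t: 1.77
eef_pos: [0.6276, -0.0191, 0.2254]
ee_rot: [3.141, -0.0, -2.948]
force: [-0.8, -0.6, -0.1]
width: 0.0005
gripper_force: 0.0
```

```bash
python3 -m crank '[{"dx":0,"dy":0,"dz":-0.04,"twist":0,"grip":-1},{"dx":0,"dy":0,"dz":-0.08,"twist":0,"grip":-1},{"dx":0,"dy":0,"dz":-0.12,"twist":0,"grip":-1},{"dx":0,"dy":0,"dz":-0.142,"twist":0,"grip":-1},{"dx":0,"dy":0,"dz":-0.142,"twist":0,"grip":-1}]'
python3 -m crank '[{"dx":-0.006,"dy":-0.001,"dz":0,"twist":0,"grip":-1},{"dx":-0.012,"dy":-0.002,"dz":0,"twist":0,"grip":-1},{"dx":-0.018,"dy":-0.0035,"dz":0,"twist":0,"grip":-1},{"dx":-0.024,"dy":-0.0045,"dz":0,"twist":0,"grip":-1},{"dx":-0.03,"dy":-0.006,"dz":0,"twist":0,"grip":-1}]'
python3 -m crank '[{"dx":-0.005,"dy":-0.001,"dz":0,"twist":0,"grip":-1},{"dx":-0.01,"dy":-0.002,"dz":0,"twist":0,"grip":-1},{"dx":-0.015,"dy":-0.003,"dz":0,"twist":0,"grip":-1},{"dx":-0.02,"dy":-0.004,"dz":0,"twist":0,"grip":-1},{"dx":-0.025,"dy":-0.005,"dz":0,"twist":0,"grip":-1}]'
```

```text
t: 2.18
eef_pos: [0.6209, -0.0249, 0.0785]
ee_rot: [3.141, -0.01, -2.953]
force: [-0.5, -0.8, 0.3]
width: 0.0004
gripper_force: 0.0
t: 2.6
eef_pos: [0.5952, -0.0301, 0.0864]
ee_rot: [3.141, 0.003, -2.952]
force: [0.4, 0.1, 0.3]
width: 0.0004
gripper_force: 0.1
t: 3.02
eef_pos: [0.5694, -0.0353, 0.0845]
ee_rot: [-3.142, -0.0, -2.952]
force: [0.3, -0.4, -0.6]
width: 0.0007
gripper_force: 0.0
```

```bash
python3 -m crank '[{"dx":-0.005,"dy":-0.001,"dz":0,"twist":0,"grip":-1},{"dx":-0.01,"dy":-0.002,"dz":0,"twist":0,"grip":-1},{"dx":-0.015,"dy":-0.003,"dz":0,"twist":0,"grip":-1},{"dx":-0.02,"dy":-0.004,"dz":0,"twist":0,"grip":-1},{"dx":-0.025,"dy":-0.005,"dz":0,"twist":0,"grip":-1}]'
python3 - <<'E'
from h import *
f=arm.grab_frame("scene")[150:290,260:420,::-1]
cv2.imwrite("pics/s1.png",cv2.resize(f,None,fx=4.2,fy=4.2,interpolation=cv2.INTER_CUBIC))
E
```

```text
t: 3.43
eef_pos: [0.5444, -0.0403, 0.0845]
ee_rot: [3.142, -0.0, -2.952]
force: [-0.6, -0.1, 0.8]
width: 0.0004
gripper_force: 0.0
```

View pics/s1.png

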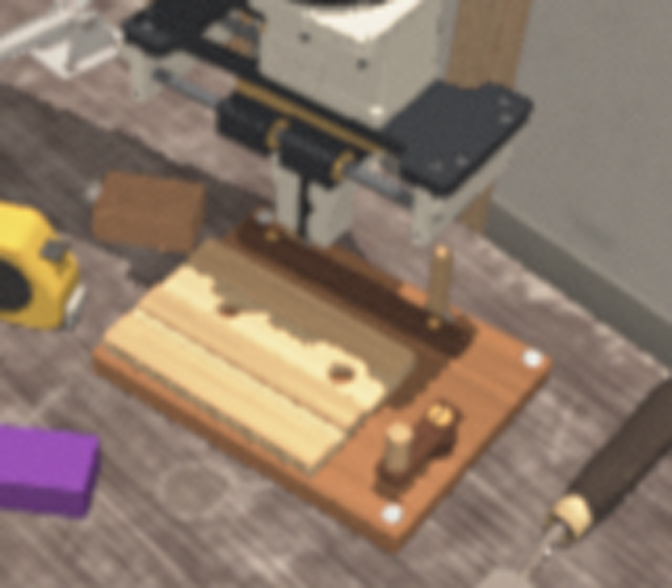

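The plate fell plain face down, grooved face up. It lies tilted on the pin tips, with its front corners at about (105,342) and (310,470), and it is short of the fence. I'll lift clear to the left with a quarter turn, then measure.

```bash
python3 -m crank '[{"dx":0,"dy":0,"dz":0.04,"twist":0,"grip":-1},{"dx":0,"dy":0,"dz":0.08,"twist":0,"grip":-1},{"dx":0,"dy":0,"dz":0.09,"twist":7,"grip":-1},{"dx":-0.02,"dy":0.03,"dz":0.09,"twist":14,"grip":-1},{"dx":-0.04,"dy":0.06,"dz":0.09,"twist":21,"grip":-1}]'
python3 -m crank '[{"dx":-0.02,"dy":0.03,"dz":0,"twist":7,"grip":-1},{"dx":-0.022,"dy":0.06,"dz":0,"twist":14,"grip":-1},{"dx":-0.022,"dy":0.09,"dz":0,"twist":21,"grip":-1},{"dx":-0.022,"dy":0.12,"dz":0,"twist":28,"grip":-1},{"dx":-0.022,"dy":0.12,"dz":0,"twist":35,"grip":-1}]'
python3 -m crank '[{"dx":0,"dy":0,"dz":0,"twist":7,"grip":-1},{"dx":0,"dy":0,"dz":0,"twist":14,"grip":-1},{"dx":0,"dy":0,"dz":0,"twist":21,"grip":-1},{"dx":0,"dy":0,"dz":0,"twist":28,"grip":-1},{"dx":0,"dy":0,"dz":0,"twist":33.5,"grip":-1}]'
python3 - <<'E'
from h import *
f=arm.grab_frame("top"); cv2.imwrite("pics/t1.png",f[:,:,::-1])
g=arm.grab_frame("scene"); cv2.imwrite("pics/sc1.png",g[:,:,::-1])
a=f[150:250,240:400,::-1];b=g[175:285,265:395,::-1]
a=cv2.resize(a,(640,400),interpolation=cv2.INTER_CUBIC);b=cv2.resize(b,(0,0),fx=4,fy=4,interpolation=cv2.INTER_CUBIC)
cv2.imwrite("pics/z2.png",a);
E
```

```text
t: 3.9
eef_pos: [0.5054, 0.0197, 0.1755]
ee_rot: [-3.141, 0.002, -2.583]
force: [-0.2, 1.2, -0.3]
width: 0.0004
gripper_force: 0.0
t: 4.32
eef_pos: [0.4834, 0.1438, 0.175]
ee_rot: [-3.14, 0.002, -1.966]
force: [0.7, -0.2, 0.5]
width: 0.0005
gripper_force: 0.0
t: 4.73
eef_pos: [0.4829, 0.1399, 0.1746]
ee_rot: [-3.142, -0.0, -1.383]
force: [-0.0, 0.1, -0.8]
width: 0.0003
gripper_force: 0.0
```

View pics/z2.png

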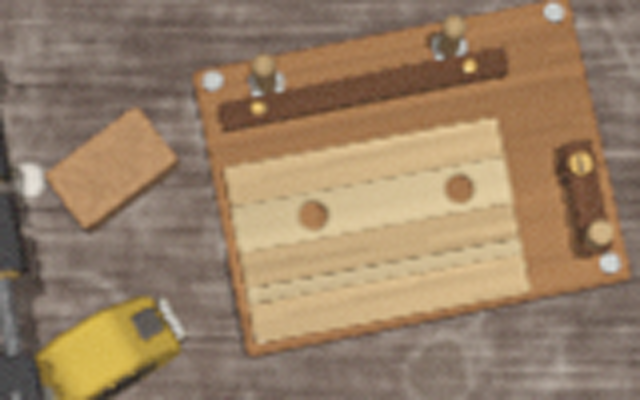

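The top zoom shows the plate flat and rotated almost correctly. Its corners are at (253,346), (529,290), (498,119) and (223,168), and the fence front is the line (222,131)–(508,77).

```bash
python3 - <<'E'
from h import *
th=np.radians(10.75);t=np.array([.5670,-.0423]);R=np.array([[np.cos(th),-np.sin(th)],[np.sin(th),np.cos(th)]])
z=lambda x,y:((x+.5)/4-.5+240,(y+.5)/4-.5+150)
tb=lambda p:(R.T@(p[:2]-t)*1e3).round(1)
for n,x,y,h in [("FL",253,346,.030),("FR",529,290,.030),("BR",498,119,.036),("BL",223,168,.036),("fenceL",222,131,.030),("fenceR",508,77,.030),("hL",314,215,.034),("hR",460,189,.034),("cork",177,158,.026),("tape",183,335,.05),("peg",600,232,.064),("screw",580,162,.043),("bFR",632,275,.018),("bFL",248,355,.018)]:
    print(n,tb(on("top",*z(x,y),h)))
s=arm.get_state();print("tcp",tb(s["eef_pos"]),np.degrees(s["ee_rot"][2]))
for b in ((-65,110),(-65,90)): print(b,(R@np.array(b)/1e3+t).round(4))
E
```

```text
FL [-110.6   80.8]
FR [-110.4  -60.4]
BR [-23.1 -62.7]
BL [-20.1  78.1]
fenceL [-0.3 75.1]
fenceR [ -1.9 -73. ]
hL [-52.4  37.9]
hR [-54.  -36.7]
cork [ -8.7 100.3]
tape [-100.1  112.9]
peg [-92.3 -96.5]
screw [-53.8 -97.5]
bFR [-112.4 -114.7]
bFL [-113.6   84.4]
tcp [-48.6 194.6] -79.54590302682749
(-65, 110) [0.4826 0.0536]
(-65, 90) [0.4864 0.034 ]
```

```bash
python3 -m crank '[{"dx":0,"dy":-0.04,"dz":0,"twist":0,"grip":-1},{"dx":0,"dy":-0.08,"dz":0,"twist":0,"grip":-1},{"dx":0,"dy":-0.085,"dz":-0.03,"twist":0,"grip":-1},{"dx":0,"dy":-0.085,"dz":-0.06,"twist":0,"grip":-1},{"dx":0,"dy":-0.085,"dz":-0.08,"twist":0,"grip":-1}]'
python3 -m crank '[{"dx":0,"dy":0,"dz":-0.03,"twist":0,"grip":-1},{"dx":0,"dy":0,"dz":-0.05,"twist":0,"grip":-1},{"dx":0,"dy":0,"dz":-0.062,"twist":0,"grip":-1},{"dx":0,"dy":0,"dz":-0.07,"twist":0,"grip":-1},{"dx":0,"dy":0,"dz":-0.07,"twist":0,"grip":-1}]'
python3 -m crank '[{"dx":0.001,"dy":-0.005,"dz":0,"twist":0,"grip":-1},{"dx":0.002,"dy":-0.01,"dz":0,"twist":0,"grip":-1},{"dx":0.003,"dy":-0.015,"dz":0,"twist":0,"grip":-1},{"dx":0.003,"dy":-0.017,"dz":0,"twist":0,"grip":-1},{"dx":0.004,"dy":-0.019,"dz":0,"twist":0,"grip":-1}]'
```

```text
t: 5.25
eef_pos: [0.4821, 0.0536, 0.0929]
ee_rot: [3.141, 0.0, -1.396]
force: [0.1, 0.3, -0.8]
width: -0.0
gripper_force: 0.0
t: 5.67
eef_pos: [0.4821, 0.0544, 0.0231]
ee_rot: [3.139, -0.001, -1.393]
force: [-0.3, -0.7, -0.8]
width: 0.0005
gripper_force: 0.0
t: 6.08
eef_pos: [0.4872, 0.0354, 0.0252]
ee_rot: [-3.141, 0.0, -1.391]
force: [0.4, -0.1, 0.5]
width: 0.0001
gripper_force: 0.0
```

```bash
python3 -m crank '[{"dx":0.0005,"dy":-0.003,"dz":0,"twist":0,"grip":-1},{"dx":0.001,"dy":-0.006,"dz":0,"twist":0,"grip":-1},{"dx":0.0016,"dy":-0.009,"dz":0,"twist":0,"grip":-1},{"dx":0.0021,"dy":-0.0115,"dz":0,"twist":0,"grip":-1},{"dx":0.0021,"dy":-0.0115,"dz":0,"twist":0,"grip":-1}]'
python3 -m crank '[{"dx":-0.001,"dy":0.006,"dz":0,"twist":0,"grip":-1},{"dx":-0.003,"dy":0.018,"dz":0,"twist":0,"grip":-1},{"dx":-0.004,"dy":0.02,"dz":0.03,"twist":0,"grip":-1},{"dx":-0.004,"dy":0.02,"dz":0.07,"twist":0,"grip":-1},{"dx":-0.004,"dy":0.05,"dz":0.105,"twist":0,"grip":-1}]'
python3 -m crank '[{"dx":0,"dy":0.04,"dz":0.02,"twist":0,"grip":-1},{"dx":0,"dy":0.06,"dz":0.02,"twist":0,"grip":-1},{"dx":0,"dy":0.06,"dz":0.02,"twist":0,"grip":-1},{"dx":0,"dy":0.06,"dz":0.02,"twist":0,"grip":-1},{"dx":0,"dy":0.06,"dz":0.02,"twist":0,"grip":-1}]'
cat > m.py <<'E'
# plate pose from colour mask in the top view: min-area rectangle in the base frame
from h import *
import sys
th=np.radians(10.75);t=np.array([.5670,-.0423]);R=np.array([[np.cos(th),-np.sin(th)],[np.sin(th),np.cos(th)]])
tb=lambda p:(R.T@(p[:2]-t)*1e3)
def plate(name,zf=.030,zb=.036):
    f=arm.grab_frame("top");cv2.imwrite(f"pics/{name}.png",f[:,:,::-1])
    hsv=cv2.cvtColor(f,cv2.COLOR_RGB2HSV);c=f.astype(int)
    # pale wood: less saturated than the base board
    m=((hsv[:,:,0]<30)&(hsv[:,:,0]>12)&(hsv[:,:,1]>60)&(hsv[:,:,1]<130)&(hsv[:,:,2]>130)).astype(np.uint8)*255
    w=np.zeros_like(m);w[155:245,285:395]=255;m&=w
    m=cv2.morphologyEx(cv2.morphologyEx(m,cv2.MORPH_CLOSE,np.ones((5,5))),cv2.MORPH_OPEN,np.ones((5,5)))
    cs=cv2.findContours(m,cv2.RETR_EXTERNAL,cv2.CHAIN_APPROX_NONE)[0];k=max(cs,key=cv2.contourArea)
    q=cv2.boxPoints(cv2.minAreaRect(k))
    B=[]
    for u,v in q:
        b=tb(on("top",u,v,(zf+zb)/2)); b=tb(on("top",u,v,zf if b[0]<-55 else zb));B.append(b)
    B=np.array(B);B=B[np.lexsort((B[:,1],B[:,0]>-55))]
    print(B.round(1).tolist(),"centre",B.mean(0).round(1),"tcp",tb(arm.get_state()["eef_pos"]).round(1),arm.get_state()["t"])
    crop=f[150:250,240:400,::-1];cv2.imwrite(f"pics/{name}z.png",cv2.resize(crop,(640,400),interpolation=cv2.INTER_CUBIC))
if __name__=="__main__":plate(sys.argv[1],*map(float,sys.argv[2:]))
E
python3 m.py t2
```

```text
t: 6.5
eef_pos: [0.4893, 0.0241, 0.0247]
ee_rot: [-3.141, -0.0, -1.39]
force: [-0.5, 0.0, -0.1]
width: 0.0003
gripper_force: 0.3
t: 6.92
eef_pos: [0.4837, 0.0695, 0.1274]
ee_rot: [3.139, -0.002, -1.392]
force: [1.5, 1.1, -0.0]
width: 0.0005
gripper_force: 0.0
t: 7.33
eef_pos: [0.4842, 0.1312, 0.1455]
ee_rot: [3.14, -0.001, -1.389]
force: [0.7, 0.1, -1.1]
width: 0.0003
gripper_force: 0.0
[[-114.9, -110.9], [-115.2, 84.4], [31.8, -112.9], [30.8, 85.2]] centre [-41.9 -13.6] tcp [-49.  185.5] 7.3833
```

View pics/t2z.png

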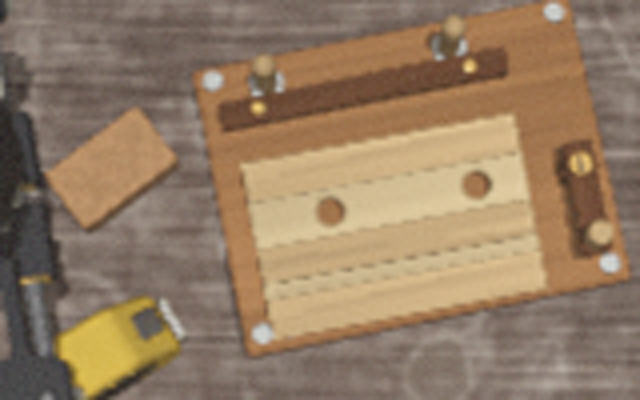

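The plate has moved about 8.5 mm to the right, with holes now at (330,211) and (477,185). Next I'll go round to the front with the tool turned back.

```bash
python3 -m crank '[{"dx":-0.011,"dy":-0.04,"dz":0,"twist":-7,"grip":-1},{"dx":-0.022,"dy":-0.08,"dz":0,"twist":-14,"grip":-1},{"dx":-0.033,"dy":-0.12,"dz":0,"twist":-21,"grip":-1},{"dx":-0.044,"dy":-0.16,"dz":0,"twist":-28,"grip":-1},{"dx":-0.055,"dy":-0.2,"dz":0,"twist":-35,"grip":-1}]'
python3 -m crank '[{"dx":0,"dy":0,"dz":0,"twist":-7,"grip":-1},{"dx":0,"dy":0,"dz":0,"twist":-14,"grip":-1},{"dx":0,"dy":0,"dz":0,"twist":-21,"grip":-1},{"dx":0,"dy":0,"dz":0,"twist":-28,"grip":-1},{"dx":0,"dy":0,"dz":0,"twist":-35,"grip":-1}]'
python3 -m crank '[{"dx":0,"dy":0,"dz":0,"twist":-7,"grip":-1},{"dx":0,"dy":0,"dz":0,"twist":-14,"grip":-1},{"dx":0,"dy":0,"dz":0,"twist":-19.5,"grip":-1},{"dx":0,"dy":0,"dz":-0.03,"twist":-19.5,"grip":-1},{"dx":0,"dy":0,"dz":-0.05,"twist":-19.5,"grip":-1}]'
python3 - <<'E'
from m import *
f=cv2.imread("pics/t2.png")[:,:,::-1];h=cv2.cvtColor(f,cv2.COLOR_RGB2HSV)
for x,y in ((300,300),(350,155),(300,220),(230,200),(560,90),(600,260)): print(x,y,h[150+y//4,240+x//4])
z=lambda x,y:((x+.5)/4-.5+240,(y+.5)/4-.5+150)
for x,y in ((330,211),(477,185)): print(tb(on("top",*z(x,y),.034)).round(1))
print(tb(arm.get_state()["eef_pos"]))
E
```

```text
t: 7.8
eef_pos: [0.4283, -0.0709, 0.1457]
ee_rot: [3.141, -0.001, -2.007]
force: [0.6, 0.2, -0.1]
width: 0.0005
gripper_force: 0.0
t: 8.22
eef_pos: [0.4291, -0.0698, 0.1456]
ee_rot: [3.141, -0.001, -2.62]
force: [0.6, -0.6, -0.5]
width: 0.0008
gripper_force: 0.0
t: 8.63
eef_pos: [0.4295, -0.0693, 0.0951]
ee_rot: [3.141, 0.001, -2.954]
force: [-0.9, 0.5, -1.5]
width: 0.0005
gripper_force: 0.0
300 300 [ 18  92 208]
350 155 [ 18  93 206]
300 220 [ 19  76 209]
230 200 [ 14 137 170]
560 90 [ 13 131 158]
600 260 [ 20   7 205]
[-52.   29.6]
[-53.7 -45.5]
[-140.13617523   -0.90983594]
```

```bash
sed -i 's/<130)&(hsv\[:,:,2\]>130)/<114)\&(hsv[:,:,2]>170)/' m.py
python3 -m crank '[{"dx":0,"dy":0,"dz":-0.03,"twist":0,"grip":-1},{"dx":0,"dy":0,"dz":-0.05,"twist":0,"grip":-1},{"dx":0,"dy":0,"dz":-0.062,"twist":0,"grip":-1},{"dx":0,"dy":0,"dz":-0.071,"twist":0,"grip":-1},{"dx":0,"dy":0,"dz":-0.071,"twist":0,"grip":-1}]'
python3 -m crank '[{"dx":0.006,"dy":0.0011,"dz":0,"twist":0,"grip":-1},{"dx":0.012,"dy":0.0022,"dz":0,"twist":0,"grip":-1},{"dx":0.018,"dy":0.0034,"dz":0,"twist":0,"grip":-1},{"dx":0.024,"dy":0.0046,"dz":0,"twist":0,"grip":-1},{"dx":0.0295,"dy":0.0056,"dz":0,"twist":0,"grip":-1}]'
python3 -m crank '[{"dx":0.002,"dy":0.0004,"dz":0,"twist":0,"grip":-1},{"dx":0.004,"dy":0.0008,"dz":0,"twist":0,"grip":-1},{"dx":0.006,"dy":0.0011,"dz":0,"twist":0,"grip":-1},{"dx":0.008,"dy":0.0015,"dz":0,"twist":0,"grip":-1},{"dx":0.0085,"dy":0.0016,"dz":0,"twist":0,"grip":-1}]'
```

```text
t: 9.05
eef_pos: [0.4279, -0.0698, 0.0231]
ee_rot: [-3.141, -0.005, -2.954]
force: [-0.1, -0.6, -0.4]
width: 0.0009
gripper_force: 0.0
t: 9.47
eef_pos: [0.4591, -0.0633, 0.0255]
ee_rot: [-3.141, -0.002, -2.952]
force: [-7.5, -0.4, 9.2]
width: 0.0004
gripper_force: 5.5
t: 9.88
eef_pos: [0.4638, -0.0627, 0.0254]
ee_rot: [-3.141, -0.008, -2.953]
force: [-9.6, -2.0, 15.4]
width: 0.0003
gripper_force: 6.7
```

```bash
python3 m.py t3
```

```text
Traceback (most recent call last):
  File "m.py", line 21, in <module>
    if __name__=="__main__":plate(sys.argv[1],*map(float,sys.argv[2:]))
                            ~~~~~^^^^^^^^^^^^^^^^^^^^^^^^^^^^^^^^^^^^^^
  File "m.py", line 13, in plate
    cs=cv2.findContours(m,cv2.RETR_EXTERNAL,cv2.CHAIN_APPROX_NONE)[0];k=max(cs,key=cv2.contourArea)
                                                                        ~~~^^^^^^^^^^^^^^^^^^^^^^^^
ValueError: max() iterable argument is empty
```

```bash
python3 - <<'E'
from m import *
print(tb(arm.get_state()["eef_pos"]),arm.get_state()["force"])
f=arm.grab_frame("scene")[150:290,260:420,::-1]
cv2.imwrite("pics/s3.png",cv2.resize(f,None,fx=4.2,fy=4.2,interpolation=cv2.INTER_CUBIC))
E
```

```text
[-103.13073936   -0.65368333] [-3.2696655  -1.66531157  2.39521072]
```

View pics/s3.png

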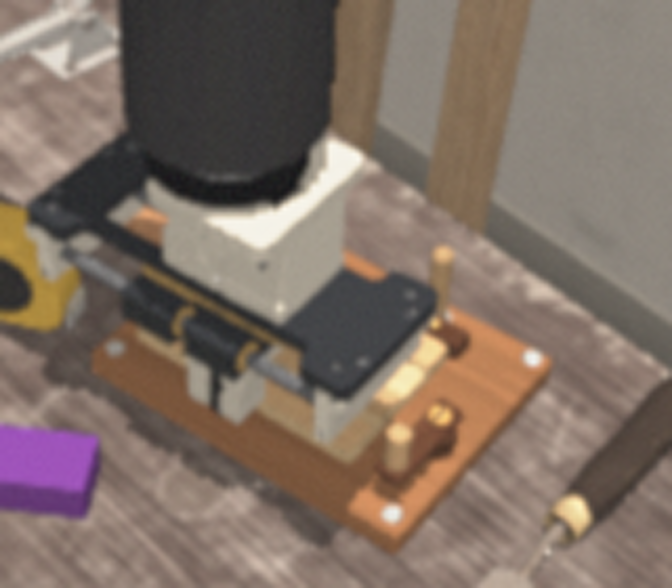

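The scene view shows the fingers at the front edge and the plate's back edge close to the fence. I'll push a little further, then back off and measure.

```bash
python3 -m crank '[{"dx":0.001,"dy":0.0002,"dz":0,"twist":0,"grip":-1},{"dx":0.002,"dy":0.0004,"dz":0,"twist":0,"grip":-1},{"dx":0.003,"dy":0.0006,"dz":0,"twist":0,"grip":-1},{"dx":0.003,"dy":0.0006,"dz":0,"twist":0,"grip":-1},{"dx":0.003,"dy":0.0006,"dz":0,"twist":0,"grip":-1}]'
python3 -m crank '[{"dx":-0.006,"dy":-0.001,"dz":0,"twist":0,"grip":-1},{"dx":-0.018,"dy":-0.0034,"dz":0,"twist":0,"grip":-1},{"dx":-0.03,"dy":-0.0056,"dz":0.02,"twist":0,"grip":-1},{"dx":-0.03,"dy":-0.0056,"dz":0.06,"twist":0,"grip":-1},{"dx":-0.03,"dy":0.02,"dz":0.09,"twist":0,"grip":-1}]'
python3 -m crank '[{"dx":0,"dy":0.04,"dz":0.03,"twist":7,"grip":-1},{"dx":0.005,"dy":0.08,"dz":0.03,"twist":14,"grip":-1},{"dx":0.01,"dy":0.12,"dz":0.03,"twist":21,"grip":-1},{"dx":0.02,"dy":0.16,"dz":0.03,"twist":28,"grip":-1},{"dx":0.03,"dy":0.19,"dz":0.03,"twist":35,"grip":-1}]'
python3 m.py t4 .030 .030
```

```text
t: 10.4
eef_pos: [0.468, -0.0616, 0.0253]
ee_rot: [-3.141, -0.006, -2.953]
force: [-13.4, -0.5, 16.7]
width: 0.0002
gripper_force: 8.6
t: 10.82
eef_pos: [0.441, -0.0423, 0.117]
ee_rot: [-3.141, -0.0, -2.954]
force: [2.9, 0.3, 1.3]
width: 0.0004
gripper_force: 0.0
t: 11.23
eef_pos: [0.472, 0.1528, 0.1465]
ee_rot: [-3.141, 0.004, -2.334]
force: [0.1, -0.6, -0.2]
width: 0.0006
gripper_force: 0.0
[[-89.3, -70.1], [-89.1, 71.1], [2.2, -71.8], [2.1, 71.2]] centre [-43.6   0.1] tcp [-52.9 213.2] 11.2833
```

```bash
python3 - <<'E'
from m import *
g=arm.grab_frame("scene");cv2.imwrite("pics/sc4.png",g[:,:,::-1])
a=cv2.imread("pics/t4.png")[150:245,285:400];b=g[185:290,272:402,::-1]
a=cv2.resize(a,(0,0),fx=3.4,fy=3.4,interpolation=2);b=cv2.resize(b,(0,0),fx=3,fy=3,interpolation=2)
o=np.zeros((330,800,3),np.uint8);o[:a.shape[0],:a.shape[1]]=a;o[:b.shape[0],400:400+b.shape[1]]=b
cv2.imwrite("pics/c4.png",o)
E
```

```text
(no output)
```

View pics/c4.png

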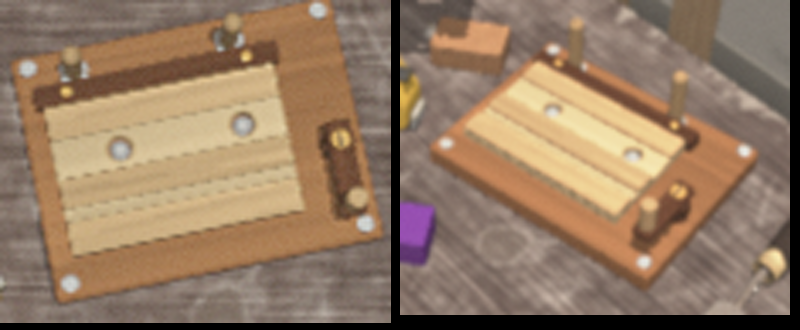

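The steel pins show inside both holes and the back edge is against the fence. I'll press gently on the back strip to check it's flush.

```bash
python3 -m crank '[{"dx":0.016,"dy":-0.038,"dz":0,"twist":-7,"grip":-1},{"dx":0.032,"dy":-0.076,"dz":0,"twist":-14,"grip":-1},{"dx":0.048,"dy":-0.114,"dz":0,"twist":-21,"grip":-1},{"dx":0.064,"dy":-0.152,"dz":0,"twist":-28,"grip":-1},{"dx":0.08,"dy":-0.19,"dz":0,"twist":-35,"grip":-1}]'
python3 -m crank '[{"dx":0.003,"dy":-0.0175,"dz":-0.01,"twist":0,"grip":-1},{"dx":0.003,"dy":-0.0175,"dz":-0.04,"twist":0,"grip":-1},{"dx":0.003,"dy":-0.0175,"dz":-0.07,"twist":0,"grip":-1},{"dx":0.003,"dy":-0.0175,"dz":-0.085,"twist":0,"grip":-1},{"dx":0.003,"dy":-0.0175,"dz":-0.094,"twist":0,"grip":-1}]'
python3 -m crank '[{"dx":0,"dy":0,"dz":-0.003,"twist":0,"grip":-1},{"dx":0,"dy":0,"dz":-0.006,"twist":0,"grip":-1},{"dx":0,"dy":0,"dz":-0.009,"twist":0,"grip":-1},{"dx":0,"dy":0,"dz":-0.011,"twist":0,"grip":-1},{"dx":0,"dy":0,"dz":-0.012,"twist":0,"grip":-1}]'
```

```text
t: 11.75
eef_pos: [0.5523, -0.0424, 0.1457]
ee_rot: [3.141, 0.002, -2.958]
force: [0.8, -0.4, 0.1]
width: 0.0003
gripper_force: 0.0
t: 12.17
eef_pos: [0.5533, -0.0589, 0.049]
ee_rot: [3.141, -0.002, -2.954]
force: [0.2, 0.1, 0.9]
width: 0.0006
gripper_force: 0.0
t: 12.58
eef_pos: [0.5546, -0.058, 0.0398]
ee_rot: [3.142, 0.002, -2.952]
force: [-0.5, -0.3, -0.0]
width: 0.0003
gripper_force: 0.0
```

```bash
python3 -m crank '[{"dx":0,"dy":0,"dz":-0.002,"twist":0,"grip":-1},{"dx":0,"dy":0,"dz":-0.004,"twist":0,"grip":-1},{"dx":0,"dy":0,"dz":-0.006,"twist":0,"grip":-1},{"dx":0,"dy":0,"dz":-0.006,"twist":0,"grip":-1},{"dx":0,"dy":0,"dz":-0.006,"twist":0,"grip":-1}]'
python3 -m crank '[{"dx":0,"dy":0,"dz":-0.001,"twist":0,"grip":-1},{"dx":0,"dy":0,"dz":-0.002,"twist":0,"grip":-1},{"dx":0,"dy":0,"dz":-0.003,"twist":0,"grip":-1},{"dx":0,"dy":0,"dz":-0.0035,"twist":0,"grip":-1},{"dx":0,"dy":0,"dz":-0.0035,"twist":0,"grip":-1}]'
```

```text
t: 13.0
eef_pos: [0.554, -0.0583, 0.0331]
ee_rot: [-3.142, -0.0, -2.952]
force: [0.7, 0.3, -0.2]
width: 0.0003
gripper_force: 0.0
t: 13.42
eef_pos: [0.5541, -0.0582, 0.0303]
ee_rot: [-3.141, 0.0, -2.952]
force: [-2.3, 0.9, 7.5]
width: 0.0002
gripper_force: 3.5
```

The finger met the plate at z = 30.3 mm, so it is flush. Next is the turn-button. Phase 1 pushes the peg towards +y from its right side.

```bash
python3 -m crank '[{"dx":0,"dy":0,"dz":0.03,"twist":0,"grip":-1},{"dx":0,"dy":0,"dz":0.07,"twist":0,"grip":-1},{"dx":-0.014,"dy":-0.036,"dz":0.075,"twist":0,"grip":-1},{"dx":-0.028,"dy":-0.073,"dz":0.075,"twist":0,"grip":-1},{"dx":-0.042,"dy":-0.11,"dz":0.075,"twist":0,"grip":-1}]'
python3 -m crank '[{"dx":-0.0083,"dy":-0.0235,"dz":0,"twist":0,"grip":-1},{"dx":-0.0083,"dy":-0.0235,"dz":-0.025,"twist":0,"grip":-1},{"dx":-0.0083,"dy":-0.0235,"dz":-0.045,"twist":0,"grip":-1},{"dx":-0.0083,"dy":-0.0235,"dz":-0.055,"twist":0,"grip":-1},{"dx":-0.0083,"dy":-0.0235,"dz":-0.055,"twist":0,"grip":-1}]'
python3 -c "
from m import *
s=arm.get_state();print(tb(s['eef_pos']),s['eef_pos'])"
```

```text
t: 13.83
eef_pos: [0.5122, -0.1688, 0.1059]
ee_rot: [-3.141, 0.002, -2.95]
force: [0.4, -0.7, -0.1]
width: 0.0005
gripper_force: 0.0
t: 14.25
eef_pos: [0.502, -0.1917, 0.0475]
ee_rot: [3.14, -0.004, -2.953]
force: [-0.4, 0.3, -0.8]
width: 0.0002
gripper_force: 0.0
[ -91.68570859 -134.68921697] [ 0.50204612 -0.19172706  0.04752915]
```

```bash
python3 -m crank '[{"dx":-0.0002,"dy":0.005,"dz":0,"twist":0,"grip":-1},{"dx":-0.0003,"dy":0.01,"dz":0,"twist":0,"grip":-1},{"dx":-0.0004,"dy":0.014,"dz":0,"twist":0,"grip":-1},{"dx":-0.0005,"dy":0.018,"dz":0,"twist":0,"grip":-1},{"dx":-0.0006,"dy":0.022,"dz":0,"twist":0,"grip":-1}]'
python3 -m crank '[{"dx":-0.0002,"dy":0.004,"dz":0,"twist":0,"grip":-1},{"dx":-0.0003,"dy":0.008,"dz":0,"twist":0,"grip":-1},{"dx":-0.0004,"dy":0.012,"dz":0,"twist":0,"grip":-1},{"dx":-0.0005,"dy":0.016,"dz":0,"twist":0,"grip":-1},{"dx":-0.0006,"dy":0.0165,"dz":0,"twist":0,"grip":-1}]'
python3 -c "
from m import *
s=arm.get_state();print(tb(s['eef_pos']))"
```

```text
t: 14.67
eef_pos: [0.5034, -0.1691, 0.0504]
ee_rot: [-3.141, 0.001, -2.951]
force: [-1.3, -1.5, 0.4]
width: 0.0005
gripper_force: 0.7
t: 15.08
eef_pos: [0.5037, -0.1527, 0.0501]
ee_rot: [-3.141, 0.002, -2.951]
force: [3.7, -2.0, 0.5]
width: 0.0004
gripper_force: 1.5
[-82.75468239 -96.64888326]
```

```bash
python3 -m crank '[{"dx":0.0015,"dy":-0.008,"dz":0,"twist":0,"grip":-1},{"dx":-0.012,"dy":-0.0105,"dz":0,"twist":0,"grip":-1},{"dx":-0.025,"dy":-0.013,"dz":0,"twist":0,"grip":-1},{"dx":-0.025,"dy":-0.013,"dz":0,"twist":0,"grip":-1},{"dx":-0.0285,"dy":0.005,"dz":0,"twist":0,"grip":-1}]'
python3 -m crank '[{"dx":-0.0036,"dy":0.0194,"dz":0,"twist":0,"grip":-1},{"dx":-0.0036,"dy":0.0194,"dz":0,"twist":0,"grip":-1},{"dx":0.004,"dy":0.021,"dz":0,"twist":0,"grip":-1},{"dx":0.01,"dy":0.022,"dz":0,"twist":0,"grip":-1},{"dx":0.015,"dy":0.023,"dz":0,"twist":0,"grip":-1}]'
python3 -m crank '[{"dx":0.0045,"dy":0.0009,"dz":0,"twist":0,"grip":-1},{"dx":0.009,"dy":0.0017,"dz":0,"twist":0,"grip":-1},{"dx":0.0135,"dy":0.0026,"dz":0,"twist":0,"grip":-1},{"dx":0.017,"dy":0.0033,"dz":0,"twist":0,"grip":-1},{"dx":0.019,"dy":0.0037,"dz":0,"twist":0,"grip":-1}]'
python3 -c "
from m import *
s=arm.get_state();print(tb(s['eef_pos']))"
```

```text
t: 15.5
eef_pos: [0.4729, -0.1499, 0.0494]
ee_rot: [3.142, -0.001, -2.954]
force: [1.3, 0.2, 0.3]
width: 0.0004
gripper_force: 0.0
t: 15.92
eef_pos: [0.4838, -0.1255, 0.0481]
ee_rot: [3.139, -0.011, -2.954]
force: [-13.4, 5.4, 3.0]
width: 0.0003
gripper_force: 5.5
t: 16.33
eef_pos: [0.5076, -0.1218, 0.0489]
ee_rot: [3.141, -0.003, -2.952]
force: [-1.7, 0.7, 0.2]
width: 0.0008
gripper_force: 0.8
[-73.13594051 -67.02598892]
```

```bash
python3 -m crank '[{"dx":0.001,"dy":0.0002,"dz":0,"twist":0,"grip":-1},{"dx":0.002,"dy":0.0004,"dz":0,"twist":0,"grip":-1},{"dx":0.003,"dy":0.0006,"dz":0,"twist":0,"grip":-1},{"dx":0.004,"dy":0.0008,"dz":0,"twist":0,"grip":-1},{"dx":0.004,"dy":0.0008,"dz":0,"twist":0,"grip":-1}]'
python3 -c "
from m import *
s=arm.get_state();print(tb(s['eef_pos']))"
```

```text
t: 16.75
eef_pos: [0.5099, -0.1215, 0.0492]
ee_rot: [3.141, -0.004, -2.953]
force: [-6.2, -2.3, 1.5]
width: 0.0006
gripper_force: 3.4
[-70.82826068 -67.16387232]
```

```bash
python3 -m crank '[{"dx":0.001,"dy":0.0002,"dz":0,"twist":0,"grip":-1},{"dx":0.002,"dy":0.0004,"dz":0,"twist":0,"grip":-1},{"dx":0.002,"dy":0.0004,"dz":0,"twist":0,"grip":-1},{"dx":0.002,"dy":0.0004,"dz":0,"twist":0,"grip":-1},{"dx":0.002,"dy":0.0004,"dz":0,"twist":0,"grip":-1}]'
python3 -m crank '[{"dx":-0.01,"dy":-0.002,"dz":0,"twist":0,"grip":-1},{"dx":-0.03,"dy":-0.006,"dz":0.02,"twist":0,"grip":-1},{"dx":-0.03,"dy":-0.006,"dz":0.06,"twist":0,"grip":-1},{"dx":-0.03,"dy":0.03,"dz":0.09,"twist":0,"grip":-1},{"dx":-0.03,"dy":0.06,"dz":0.11,"twist":0,"grip":-1}]'
python3 -m crank '[{"dx":0,"dy":0.04,"dz":0,"twist":0,"grip":-1},{"dx":0,"dy":0.08,"dz":0,"twist":0,"grip":-1},{"dx":0,"dy":0.12,"dz":0,"twist":0,"grip":-1},{"dx":0,"dy":0.16,"dz":0,"twist":0,"grip":-1},{"dx":0,"dy":0.2,"dz":0,"twist":0,"grip":-1}]'
python3 - <<'E'
from m import *
f=arm.grab_frame("top");g=arm.grab_frame("scene")
a=f[150:245,240:400,::-1];b=g[185:290,272:402,::-1]
a=cv2.resize(a,(0,0),fx=5,fy=5,interpolation=2);b=cv2.resize(b,(0,0),fx=1,fy=1)
cv2.imwrite("pics/c5.png",a);cv2.imwrite("pics/sc5.png",g[:,:,::-1])
E
python3 m.py t6 .03 .03
```

```text
t: 17.17
eef_pos: [0.5102, -0.1214, 0.049]
ee_rot: [3.141, -0.007, -2.953]
force: [-11.1, -0.9, 5.0]
width: 0.0005
gripper_force: 5.6
t: 17.58
eef_pos: [0.4851, -0.0609, 0.1625]
ee_rot: [-3.141, 0.005, -2.955]
force: [1.9, 0.7, 0.6]
width: 0.0004
gripper_force: 0.0
t: 18.0
eef_pos: [0.4846, 0.142, 0.1608]
ee_rot: [3.14, 0.004, -2.952]
force: [1.0, -0.7, -0.2]
width: 0.0004
gripper_force: 0.0
[[-89.3, -70.1], [-89.1, 71.1], [0.1, -71.7], [0.1, 71.2]] centre [-44.6   0.1] tcp [-46.2 197. ] 18.15
```

View pics/c5.png

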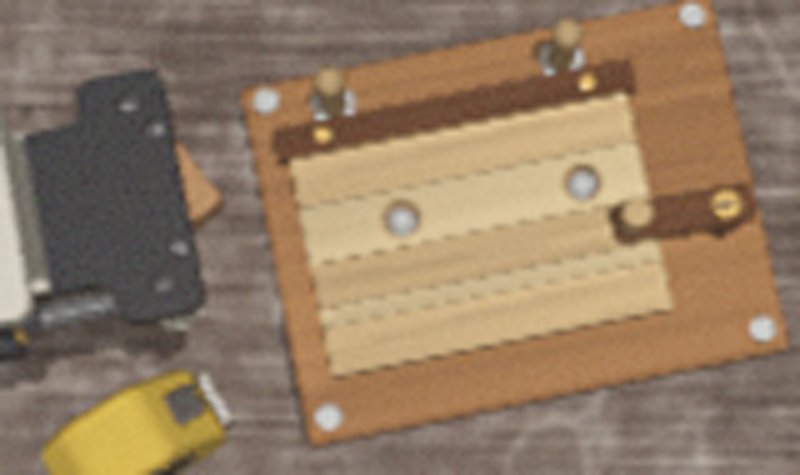

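```bash
python3 - <<'E'
from m import *
z=lambda x,y:((x+.5)/5-.5+240,(y+.5)/5-.5+150)
p=tb(on("top",*z(638,213),.064));s=tb(on("top",*z(726,204),.043));print(p,s,np.degrees(np.arctan2(p[1]-s[1],-(p[0]-s[0]))))
E
```

```text
[-53.85787877 -60.0350853 ] [-54.37709835 -97.73566898] 90.78903845158078
```

The bar is at 90.8°, hard against its stop, and the plate is seated with the pins in its holes. The tool is clear and the bystanders are untouched.

```bash
python3 -c "
from station import arm
print(arm.job_done())"
```

```text
the job is handed in; nothing more can be done
None
```

The plate is turned grooved face up and lies flush over both pins at the fence. The turn-button is swung fully across it to its stop, and I handed the job in at about 18 s; the bystanders were not touched.

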